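# Slide the ornament plate out over the end of the finishing ledge

## Robot

A 6-joint arm with a two-finger parallel gripper is mounted at the origin on the work surface. World frame = base frame: x ahead of the robot, y to its left, z up, the work surface at z = 0. Lengths are in m, angles in degrees, forces in N, time in s.
With the tool pointing down it reaches from about 0.25 to 0.725 m from the base axis. Payload 9.7 kg.
Tool frame: the origin (TCP) lies at the very end of the fingers, on their centre line; the grasp point (between the pads) lies 19 mm behind it (bot.grip_point_offset is the z of the grasp point in the tool frame, in m); z points along the fingers, x is the direction in which the jaws open and shut, and the axes are right-handed (so a half turn about z gives the same grasp; the last joint's range is limited). The gripper opens to 85 mm and grips with 20 to 120 N. Pads are 22 mm wide; open, the fingers measure 114 mm over their backs; the gripper's body (76 mm by 85 mm) begins 54 mm behind the grasp point. The pads swing forward as they close: fully open they stand 13 mm farther back than shut.
Start: joints at [-74.828, 4.979, 10.078, 95.1, 0, 90], TCP at [0.144, -0.531, 0.231] pointing down, gripper open.
Joint ranges: [-179.16, 179.16], [-48.56, 103.87], [-65.8, 70.77], [-126.05, 130.52], [-82.76, 87.17], [-180, 180]. Speed limits (degrees/s): [127.2, 127.2, 147.25, 180, 180, 180].

## Interface

Orientations are given as [roll, pitch, yaw] about the fixed x, y, z axes, in that order (R = Rz(yaw) Ry(pitch) Rx(roll)).
In Python, from workcell import get_obs, viewer, job_done, bot gives the robot as it stands.
- The arm moves only by the shell command python3 -m handwheel 'ROWS' [FORCE]. ROWS is JSON, a list of rows, each a list of 5 numbers: the closure, from 0 (fully open) to 1 (shut), then the shift along the world's x, y, z in m, then the turn about the world's z in degrees. A call has 1 to 5 rows; each row is the pose to reach, as a shift and turn from the pose measured when the call began; what a row does not reach only later rows make up. A row lasts 1/10 s, in which the tool goes at most 50 mm and 8.59 degrees, less where a joint would pass 70% of its speed; a pose out of reach is approached as far as the arm can. A call with a gripper value outside its range is refused whole. The fingers move at their own pace and stop on an object; FORCE is the grip in N (left out, the last holds). Time passes only in rows, so rows that repeat a pose let the fingers close. It gives the time, the measured TCP pose, the force and the opening at its end, in the units of the state.
- get_obs(): the state, without advancing time (a new reading comes with each control period).
- viewer.camera(name): name is "scene" or "top" or "wrist"; returns a dict with "color" (420x560x3 uint8, blue, green, red), "K" (3x3 intrinsics, pixels), "origin" and "orientation" of the camera in the world. Camera axes: x right, y down, z forward; pixel columns grow to the right and rows downward; lengths in m; the calibration is good to about 2 mm. A picture is of the moment at which its call begins. There is no depth.
- job_done(): hands the job in, once; it reports no verdict.
The state is a dict: "time": time; "q": joint angles; "qd": joint speeds; "joint_efforts": joint torques, N m; "ee_pos": TCP position; "tcp_rot": TCP orientation; "wrist_force": force on the tool from outside, world axes, zero at the start; "torque": the same for the moment, N m; "opening": finger opening in m.
Only numpy, scipy, OpenCV 4.12 (cv2) and the standard library are available. Lean on these libraries where they do the work, as an engineer would, in place of code of your own. Each camera call takes 0.05 s, during which the arm holds its last target.

## Task

With a fingertip, swing the stop arm at the end of the finishing ledge outward, about a quarter turn or more, before you move the plate. Then push the flat brass ornament plate along the ledge, keeping it flat and straight, until about a third of its length hangs over that end so that its edge can be taken later, and leave it there with the stop arm still open. Do not pick anything up, and leave the other things on the bench alone.

Things in the scene. Friction and masses are not known exactly. Their poses are not given: they have to be found in the camera images.
- ledge: The finishing ledge, fixed: a flat aluminium top 130 wide (its x) by 320 long (its y), 50 high. Origin: under the centre, at bench level; z up. It reaches x -65..+65, y -160..+160; the free end with the stop arm is the -y end, the other end is open too. A fence 12 high above the top runs along its whole +x side (x 50 to 65). A dark foot plate 150 wide and 8 high lies under it.
- ledge_end (a point): Middle of the ledge's free end, on the top edge: at (0, -160, 50) mm in the ledge's frame, same axes. The plate must hang over beyond here, towards -y.
- plate: The ornament plate, loose: a flat brass rectangle 80 (its x) by 120 (its y) by 6 thick with a shallow scroll relief about 1 mm high on top, about 0.3 kg. Origin: centre of its underside, z up. It lies on the ledge, its long side roughly along the ledge's y.
- stop (a joint): Angle of the stop arm, rad: 0 = the arm crosses the free end of the ledge and blocks it (pointing to the ledge's +x); it grows to 1.9 as the arm swings outward, away from the ledge (at 1.57 it points to the ledge's -y). Starts between 0 and 0.2. It stays where it is left; about 1 N near the tip moves it.
- stop_pivot (a point): Top of the stop arm's upright hinge pin, at (-80, -168, 81) mm in the ledge's frame. The pin's boss is 20 in diameter. The arm is a steel bar 140 long from this axis, 10 thick and 26 high, from 52 to 78 mm above the bench (2 mm above the level of the ledge's top and up).
- stop_knob (a point): Top of the small black upright knob, 16 in diameter, 30 high, standing on the bar 130 mm from the hinge axis; its top is 108 mm above the bench.
- bell: Bystander: small brass bell, 50 diameter, 60 high, standing on the bench on the robot's side of the ledge. Origin under its centre.
- spool: Bystander: ribbon spool standing on the bench on the robot's side of the ledge, 56 diameter, 38 high. Origin under its centre.
- jar: Bystander: glue jar, 56 diameter, 75 high, beyond the fence. Origin under its centre.
- packet: Bystander: packet of tinsel strips with a paper band, 60 by 85 by 22 high, beyond the fence. Origin under its centre.
- star: Bystander: flat brass star about 84 across, 6 thick, lying on the bench on the robot's side. Origin under its centre.
- driver: Bystander: screwdriver 170 long lying on the bench to the left. Origin under its middle.
- collar: Bystander: brass collar, 48 diameter, 22 high, on the bench beyond the fence. Origin under its centre.
Mind the look-alikes: they are no part of the job. What is shaped like the plate but black or pink is not meant.

How it is judged (in metres and radians):
On the way, in this order (a step that is already met when the one before it is completed fails the run):
1. the stop arm is swung open (joint above 1.3 rad) with the plate still within 15 mm of where it lay (value of joint stop above 1.3 rad and distance of plate from where it was at the start of the episode below 0.015 m), for 0.2 s.
2. the plate overhangs the free end by 28 to 52 mm (y of plate in the frame of ledge between -0.152 and -0.128 m), for 0.2 s.
At the end, for the whole second after the job is handed in: The plate lies flat and at rest on the ledge, overhanging the free end by 28 to 52 mm, straight along the ledge within 0.15 rad, its centre no more than 35 mm to the -x side or 15 mm to the +x side of the ledge's middle line; the stop arm is open beyond 1.3 rad (all of step 2 and x of plate in the frame of ledge between -0.035 and 0.015 m and z of plate in the frame of ledge between 0.045 and 0.055 m and angle between plate's own z axis and vertical below 0.05 rad and angle between the y axis of plate and the y axis of ledge, either way round below 0.15 rad and value of joint stop above 1.3 rad and linear speed of plate below 0.01 m/s and angular speed of plate below 0.05 rad/s); the robot touches nothing.
It fails at once if the plate is lifted off the ledge (10 mm or more) (z of plate in the frame of ledge above 0.06 m).
It fails at once if the plate is tipped (more than 0.2 rad) or dropped off the ledge (angle between plate's own z axis and vertical above 0.2 rad or z of plate in the frame of ledge below 0.035 m).
It fails at once if one of the other things on the bench is moved by more than 20 mm or lifted (distance of any of bell, spool, jar, packet, star, driver, collar from where it was at the start of the episode above 0.02 m).
It also fails if it takes over 54 s, if anything falls off the work surface, if the arm or the gripper's body presses on something with over 40 N, if the wrist force passes 120 N, or if a joint passes its speed limit or range.

## Working session

There is one attempt and no reset: what is moved stays moved. The work goes in short steps, Python scripts to look and compute and a shell command to move; the robot and the scene stay as the last step left them, time stands still between calls to the robot, and variables do not carry over. Pictures are saved under pics/ and viewed, and the job is handed in when it is done.

```bash
ls; mkdir -p pics; python3 - <<'E'
from workcell import get_obs, viewer, bot
import cv2
o=get_obs(); print(o)
for n in ["scene","top","wrist"]:
    c=viewer.camera(n); cv2.imwrite(f"pics/{n}0.png",c["color"]); print(n,c["K"],c["origin"],c["orientation"])
E
```

```text
pics
{'time': 0.0, 'q': array([-7.48260544e+01,  5.01223816e+00,  1.00350573e+01,  9.50981485e+01,
       -1.52290711e-03,  8.99982075e+01]), 'qd': array([ 0.02787181, -0.08887458, -0.01789774,  0.01299223,  0.04353804,
       -0.02971256]), 'joint_efforts': array([-1.17470539e-03, -5.20390248e+01,  4.64798498e+01,  1.63979887e-02,
        2.33304951e-05,  2.90716102e-06]), 'ee_pos': array([ 0.14389941, -0.53062024,  0.23057754]), 'tcp_rot': array([ 1.79998479e+02,  7.53294788e-02, -7.48242619e+01]), 'wrist_force': array([-0.44621565,  0.3851823 ,  0.59093009]), 'torque': array([ 0.05146639, -0.01884497,  0.02623429]), 'opening': 0.08536311134251098}
scene [[422.42795997   0.         275.63570802]
 [  0.         422.42795997 206.99695556]
 [  0.           0.           1.        ]] [0.86348235 0.3281808  0.77996868] [-1.47793689e+02  1.14612580e-01  1.26831279e+02]
top [[397.64592167   0.         277.46632816]
 [  0.         397.64592167 210.08685491]
 [  0.           0.           1.        ]] [0.4582653  0.07169994 0.87621327] [-175.11973311    0.99114377  -89.76166887]
wrist [[339.07865451   0.         278.3118887 ]
 [  0.         339.07865451 210.59704095]
 [  0.           0.           1.        ]] [ 0.21775832 -0.51033181  0.37199607] [ 1.62499186e+02  5.24604257e-02 -7.48217166e+01]
```

View pics/scene0.png

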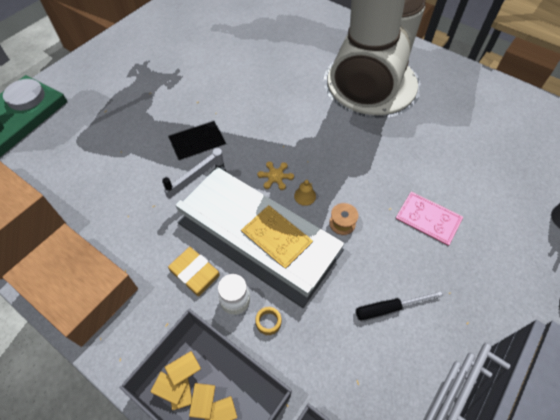

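View pics/top0.png

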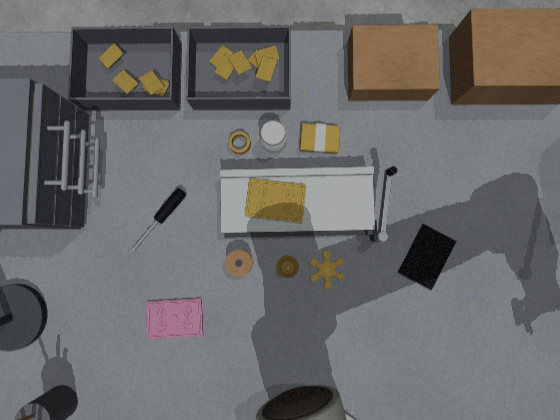

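View pics/wrist0.png

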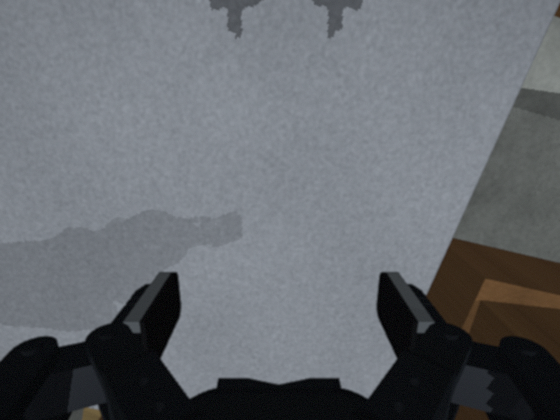

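The top view shows the ledge at about (221–375, 168–235) with its free end on the right, and the plate at about (275,200). The stop pivot is near (383,237) and the knob near (391,170). Next I'll measure these.

```bash
cat > h.py <<'E'
import numpy as np, cv2
from scipy.spatial.transform import Rotation as R
from workcell import get_obs, viewer
def ray(c,uv,z):
    uv=np.atleast_2d(np.asarray(uv,float)); p=np.c_[uv,np.ones(len(uv))]
    d=(R.from_euler('xyz',c["orientation"],degrees=True).as_matrix()@np.linalg.inv(c["K"])@p.T).T
    o=np.array(c["origin"]); t=(z-o[2])/d[:,2]
    return o+d*t[:,None]
def proj(c,P):
    P=np.atleast_2d(P); q=(P-np.array(c["origin"]))@R.from_euler('xyz',c["orientation"],degrees=True).as_matrix()
    q=q@np.array(c["K"]).T; return q[:,:2]/q[:,2:]
E
python3 - <<'E'
from h import *
c=viewer.camera("top"); im=c["color"]
cv2.imwrite("pics/t1.png",cv2.resize(im[140:260,200:420],None,fx=3.6,fy=3.6,interpolation=cv2.INTER_CUBIC))
hsv=cv2.cvtColor(im,cv2.COLOR_BGR2HSV)
m=cv2.inRange(hsv,(12,120,60),(35,255,255)); m[:, :215]=0;m[:165]=0;m[232:]=0;m[:,376:]=0
def big(m):
    cs,_=cv2.findContours(m,cv2.RETR_EXTERNAL,cv2.CHAIN_APPROX_NONE); return max(cs,key=cv2.contourArea)
k=big(m); r=cv2.minAreaRect(k); print("plate",r); P=ray(c,cv2.boxPoints(r),.056)
print(P.round(4),P.mean(0).round(4),np.linalg.norm(np.diff(P,axis=0),axis=1))
# ledge: bright low saturation top
m2=cv2.inRange(hsv,(0,0,150),(180,60,255)); m2[:150]=0;m2[245:]=0;m2[:,:210]=0;m2[:,380:]=0
m2=cv2.morphologyEx(m2|m,cv2.MORPH_OPEN,np.ones((5,5)))
k=big(m2); r=cv2.minAreaRect(k); print("ledge",r); P=ray(c,cv2.boxPoints(r),.05)
print(P.round(4),P.mean(0).round(4),np.linalg.norm(np.diff(P,axis=0),axis=1))
E
```

```text
plate ((275.05255126953125, 200.0445098876953), (57.42668151855469, 37.367462158203125), 6.581944942474365)
[[0.5172 0.1547 0.056 ]
 [0.5949 0.1466 0.056 ]
 [0.5812 0.0277 0.056 ]
 [0.5039 0.0366 0.056 ]] [0.5493 0.0914 0.056 ] [0.07812467 0.11971144 0.07781615]
ledge ((296.7960510253906, 203.29437255859375), (53.46649169921875, 152.61993408203125), 88.90878295898438)
[[ 0.5962  0.2076  0.05  ]
 [ 0.6027 -0.1125  0.05  ]
 [ 0.4909 -0.1128  0.05  ]
 [ 0.4838  0.2036  0.05  ]] [0.5434 0.0465 0.05  ] [0.32014689 0.11182996 0.31647846]
```

View pics/t1.png

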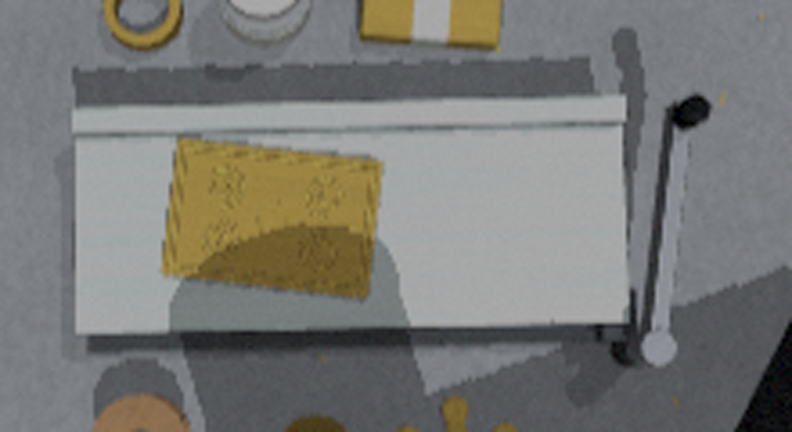

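```bash
python3 - <<'E'
from h import *
c=viewer.camera("top")
f=lambda a:(np.array(a,float)+.5)/3.6-.5+[200,140]
n=ray(c,f([(76,334),(631,324)]),.05); fo=ray(c,f([(73,109),(626,96)]),.062)
piv=ray(c,f([(658,348)]),.081)[0]; kn=ray(c,f([(691,110)]),.108)[0]
print(n,fo,piv,kn)
d=n[0]-n[1]; print("len",np.linalg.norm(d)); 
d2=fo[0]-fo[1]; print(np.degrees(np.arctan2(-d[0],d[1])),np.degrees(np.arctan2(-d2[0],d2[1])))
yaw=(np.arctan2(-d[0],d[1])+np.arctan2(-d2[0],d2[1]))/2
ctr=((n.mean(0)+fo.mean(0))/2)[:2]; print("width",np.linalg.norm((fo.mean(0)-n.mean(0))[:2]))
Rm=np.array([[np.cos(yaw),-np.sin(yaw)],[np.sin(yaw),np.cos(yaw)]])
L=lambda p:(Rm.T@(np.array(p)[:2]-ctr)*1000).round(1)
print("ctr",ctr,np.degrees(yaw)); print("piv",L(piv),"knob",L(kn), np.linalg.norm((kn-piv)[:2]))
print("plate",L([.5493,.0914]))
for p in [[0.5172,0.1547],[.5949,.1466],[.5812,.0277],[.5039,.0366]]: print(L(p))
k=kn-piv; print("stop",yaw, np.arctan2(k[1],k[0])-yaw)
E
```

```text
[[ 0.48181122  0.20412643  0.05      ]
 [ 0.48871805 -0.11545324  0.05      ]] [[ 0.61121228  0.20605799  0.062     ]
 [ 0.61905405 -0.11204863  0.062     ]] [ 0.47438721 -0.1230537   0.081     ] [ 0.60232799 -0.13653936  0.108     ]
len 0.31965430100133807
1.2380975796296474 1.4121342863146762
width 0.129895937273378
ctr [0.5501989  0.04567064] 1.3251159329721618
piv [ -79.7 -166.9] knob [  47.9 -183.4] 0.12864954430285327
plate [ 0.2 45.7]
[-30.5 109.8]
[47.  99.9]
[ 30.6 -18.7]
[-46.5  -8. ]
stop 0.023127636001000713 -0.12814535425372056
```

```bash
python3 -m handwheel '[[1,0.423,0.43,0,76],[1,0.423,0.43,0,76],[1,0.423,0.43,0,76],[1,0.423,0.43,0,76],[1,0.423,0.43,0,76]]' 40
```

```text
time: 0.75
ee_pos: [0.3202, -0.351, 0.2312]
tcp_rot: [180.0, -0.0, -31.5]
wrist_force: [1.6, -0.8, 0.1]
opening: 0.0125
```

```bash
python3 -m handwheel '[[1,0.247,0.25,0,33],[1,0.247,0.25,0,33],[1,0.247,0.25,0,33],[1,0.247,0.25,0,33],[1,0.247,0.25,0,33]]'
```

```text
time: 1.25
ee_pos: [0.4959, -0.1727, 0.2313]
tcp_rot: [180.0, -0.0, 1.7]
wrist_force: [0.1, -1.6, -0.6]
opening: 0.0
```

```bash
python3 -m handwheel '[[1,0.036,0.036,0,0],[1,0.071,0.072,0,0],[1,0.071,0.072,-0.05,0],[1,0.071,0.072,-0.09,0],[1,0.071,0.072,-0.09,0]]'; python3 - <<'E'
from h import *
for n in("scene","top"): cv2.imwrite(f"pics/{n}2.png",viewer.camera(n)["color"])
E
```

```text
time: 1.75
ee_pos: [0.5641, -0.0996, 0.1351]
tcp_rot: [-179.9, 0.5, 1.8]
wrist_force: [-0.2, 0.2, 0.0]
opening: 0.0002
```

View pics/scene2.png

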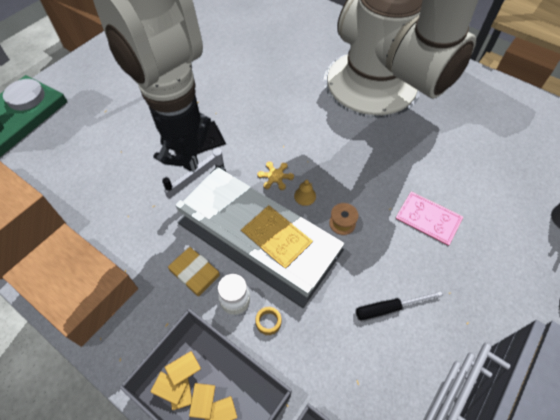

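The scene view shows the closed fingers at about (190,160), above the ledge's free end and just on the ledge side of the bar, with nothing touched. Descending.

```bash
python3 -m handwheel '[[1,0.002,0,-0.04,0],[1,0.002,0,-0.07,0],[1,0.002,0,-0.07,0],[1,0.002,0,-0.07,0]]'
```

```text
time: 2.25
ee_pos: [0.5694, -0.1012, 0.0749]
tcp_rot: [180.0, -0.1, 1.7]
wrist_force: [0.7, -0.5, 0.1]
opening: 0.0005
```

```bash
python3 -m handwheel '[[1,0,0,-0.01,0],[1,0,-0.01,-0.01,0],[1,-0.002,-0.02,-0.01,0],[1,-0.004,-0.032,-0.01,0],[1,-0.007,-0.045,-0.01,0]]'
```

```text
time: 2.75
ee_pos: [0.5623, -0.1474, 0.0653]
tcp_rot: [180.0, -0.1, 1.7]
wrist_force: [-0.3, 0.7, 0.1]
opening: 0.0
```

```bash
python3 -m handwheel '[[1,-0.004,-0.0125,0,0],[1,-0.011,-0.025,0,0],[1,-0.019,-0.036,0,0],[1,-0.029,-0.045,0,0],[1,-0.0395,-0.0535,0,0]]'; python3 -m handwheel '[[1,-0.013,-0.006,0,0],[1,-0.026,-0.011,0,0],[1,-0.038,-0.013,0,0],[1,-0.038,-0.013,0,0],[1,-0.038,-0.013,0,0]]'; python3 - <<'E'
from h import *
c=viewer.camera("top"); cv2.imwrite("pics/t3.png",cv2.resize(c["color"][130:330,200:480],None,fx=2.8,fy=2.8))
cv2.imwrite("pics/s3.png",viewer.camera("scene")["color"])
E
```

```text
time: 3.25
ee_pos: [0.5218, -0.2017, 0.0653]
tcp_rot: [180.0, -0.1, 1.7]
wrist_force: [1.4, 1.3, 0.8]
opening: -0.0
time: 3.75
ee_pos: [0.4836, -0.2147, 0.0655]
tcp_rot: [179.9, -0.2, 1.7]
wrist_force: [-0.2, 0.2, -0.5]
opening: -0.0002
```

View pics/t3.png

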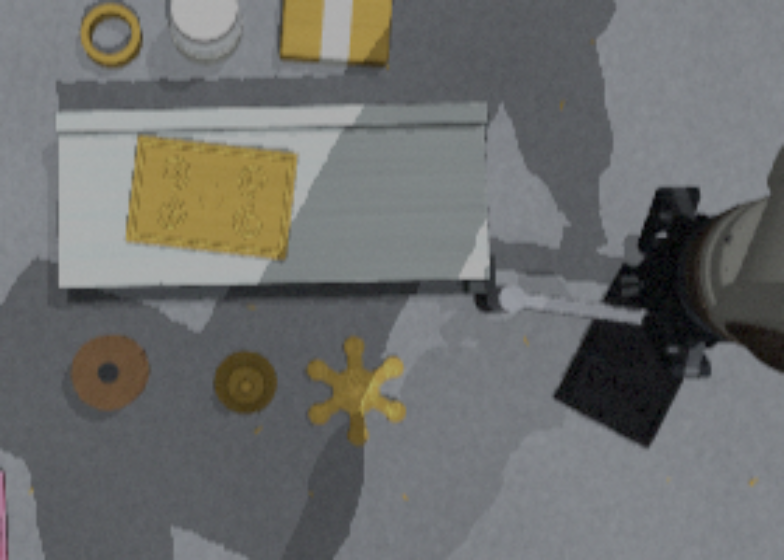

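View pics/s3.png

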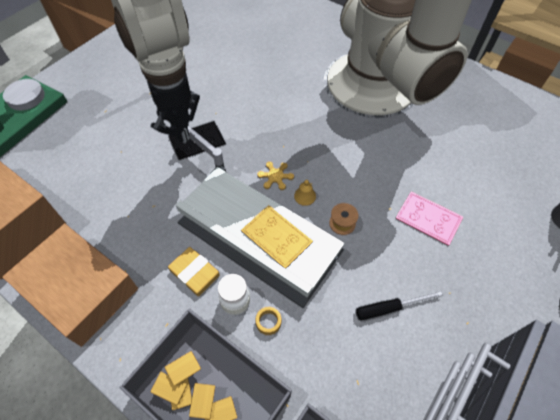

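Top view: the bar now runs from (510,298) to (640,317), slightly past a quarter turn, and the plate hasn't moved. Backing off, up and over behind the plate.

```bash
python3 -m handwheel '[[1,0.02,0,0,0],[1,0.03,0,0,0],[1,0.03,0,0.05,0],[1,0.04,0.03,0.09,0],[1,0.05,0.07,0.09,0]]'; python3 -m handwheel '[[0.5,0.015,0.05,0,0],[0.5,0.015,0.1,0,0],[0.5,0.015,0.15,0,0],[0.5,0.015,0.2,0,0],[0.5,0.015,0.25,0,0]]'
```

```text
time: 4.35
ee_pos: [0.5365, -0.1453, 0.1609]
tcp_rot: [179.8, -0.6, 1.6]
wrist_force: [0.7, -0.8, -0.0]
opening: 0.0001
time: 4.85
ee_pos: [0.5514, 0.1047, 0.1609]
tcp_rot: [179.8, -0.6, 1.6]
wrist_force: [0.5, -0.0, 0.1]
opening: 0.0428
```

```bash
python3 -m handwheel '[[0.5,-0.004,0.05,0,0],[0.5,-0.004,0.084,0,0],[0.5,-0.004,0.084,-0.03,0],[0.5,-0.004,0.084,-0.07,0],[0.5,-0.004,0.084,-0.08,0]]';python3 - <<'E'
from h import *
print(get_obs()["ee_pos"])
c=viewer.camera("top"); cv2.imwrite("pics/t4.png",cv2.resize(c["color"][130:330,160:440],None,fx=2.8,fy=2.8))
cv2.imwrite("pics/w4.png",viewer.camera("wrist")["color"])
cv2.imwrite("pics/s4.png",cv2.resize(viewer.camera("scene")["color"][120:320,140:420],None,fx=2.8,fy=2.8))
E
```

```text
time: 5.35
ee_pos: [0.5453, 0.1887, 0.0764]
tcp_rot: [179.7, -0.2, 1.7]
wrist_force: [-0.6, -1.0, -0.2]
opening: 0.0429
[0.54528564 0.18872445 0.07635973]
```

View pics/t4.png

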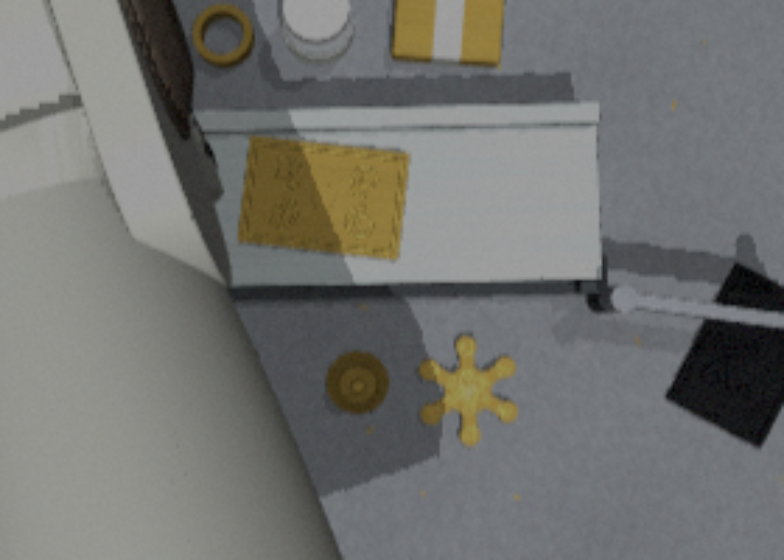

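View pics/w4.png

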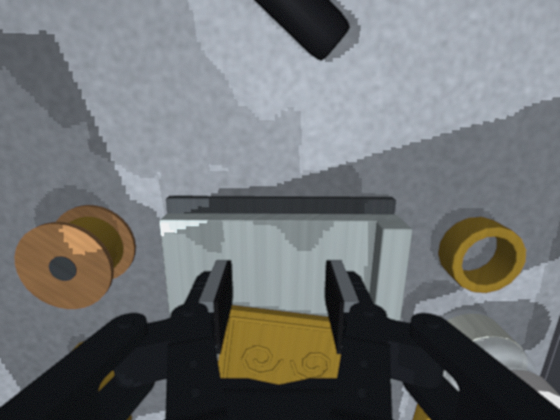

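View pics/s4.png

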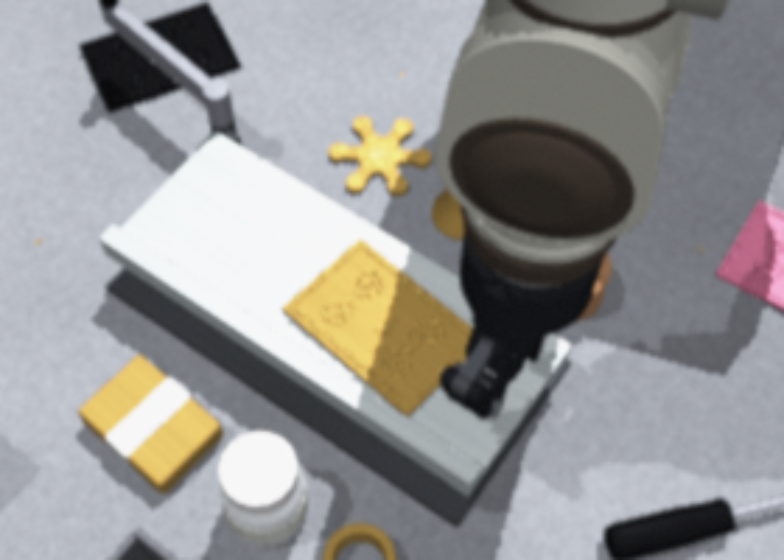

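The views show the stop arm open, the plate unmoved and the fingers (42 mm apart) just behind the plate's +y edge and inside the fence. Lowering until the ledge is felt.

```bash
python3 -m handwheel '[[0.5,0,0,-0.012,0],[0.5,0,0,-0.02,0],[0.5,0,0,-0.022,0],[0.5,0,0,-0.022,0]]'; python3 -m handwheel '[[0.5,0,0,-0.002,0],[0.5,0,0,-0.003,0],[0.5,0,0,-0.003,0]]';
```

```text
time: 5.9
ee_pos: [0.5473, 0.1884, 0.0591]
tcp_rot: [179.8, -0.5, 1.6]
wrist_force: [0.3, 0.1, 0.4]
opening: 0.0429
time: 6.2
ee_pos: [0.5473, 0.1884, 0.0561]
tcp_rot: [179.8, -0.5, 1.6]
wrist_force: [-1.4, -0.2, 0.1]
opening: 0.043
```

```bash
for i in 1; do python3 -m handwheel '[[0.5,0,0,-0.002,0],[0.5,0,0,-0.003,0],[0.5,0,0,-0.003,0]]'; done;  python3 -m handwheel '[[0.5,0,0,-0.002,0],[0.5,0,0,-0.002,0]]'
```

```text
time: 6.5
ee_pos: [0.5472, 0.1884, 0.053]
tcp_rot: [179.8, -0.5, 1.6]
wrist_force: [0.5, -1.2, -0.7]
opening: 0.0428
time: 6.7
ee_pos: [0.547, 0.1883, 0.0506]
tcp_rot: [179.8, -0.5, 1.6]
wrist_force: [-0.2, -0.4, 0.1]
opening: 0.0426
```

```bash
python3 - <<'E'
from h import *
cv2.imwrite("pics/s5.png",cv2.resize(viewer.camera("scene")["color"][210:310,270:410],None,fx=5.6,fy=5.6,interpolation=cv2.INTER_CUBIC))
E
```

```text
(no output)
```

View pics/s5.png

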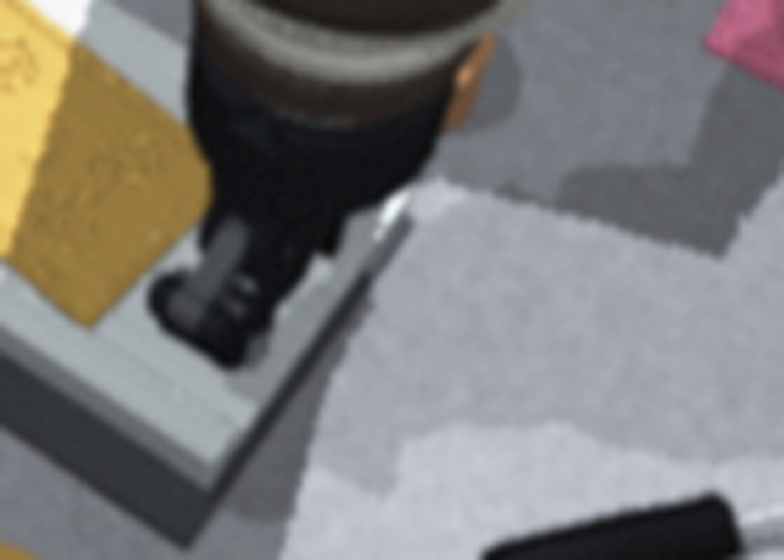

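No contact yet, since the open pads stand farther back. Continuing in small steps.

```bash
python3 -m handwheel '[[0.5,0,0,-0.001,0],[0.5,0,0,-0.0015,0]]';  python3 -m handwheel '[[0.5,0,0,-0.001,0],[0.5,0,0,-0.001,0]]'
```

```text
time: 6.95
ee_pos: [0.5471, 0.1883, 0.0492]
tcp_rot: [179.8, -0.5, 1.6]
wrist_force: [-0.0, -0.3, -0.3]
opening: 0.0429
time: 7.15
ee_pos: [0.5471, 0.1884, 0.0484]
tcp_rot: [179.8, -0.5, 1.6]
wrist_force: [0.2, 0.7, 2.9]
opening: 0.0424
```

Contact is felt at z 0.0484. Raise about 2 mm, then push slowly.

```bash
python3 -m handwheel '[[0.5,0,0,0.002,0],[0.5,0,-0.007,0.002,0],[0.5,0,-0.014,0.002,0],[0.5,0.0005,-0.021,0.002,0],[0.5,0.0005,-0.028,0.002,0]]'; python3 -m handwheel '[[0.5,0,-0.007,0,0],[0.5,0,-0.014,0,0],[0.5,0,-0.021,0,0],[0.5,0.0005,-0.028,0,0],[0.5,0.001,-0.035,0,0]]'; python3 - <<'E'
from h import *
c=viewer.camera("top"); cv2.imwrite("pics/t6.png",cv2.resize(c["color"][130:330,160:440],None,fx=2.8,fy=2.8))
cv2.imwrite("pics/s6.png",cv2.resize(viewer.camera("scene")["color"][120:320,140:420],None,fx=2.8,fy=2.8))
E
```

```text
time: 7.65
ee_pos: [0.5476, 0.1598, 0.0503]
tcp_rot: [179.8, -0.5, 1.6]
wrist_force: [-0.3, 2.2, -0.3]
opening: 0.0432
time: 8.15
ee_pos: [0.5487, 0.1242, 0.0504]
tcp_rot: [179.8, -0.5, 1.6]
wrist_force: [0.4, 2.1, -0.5]
opening: 0.0425
```

View pics/t6.png

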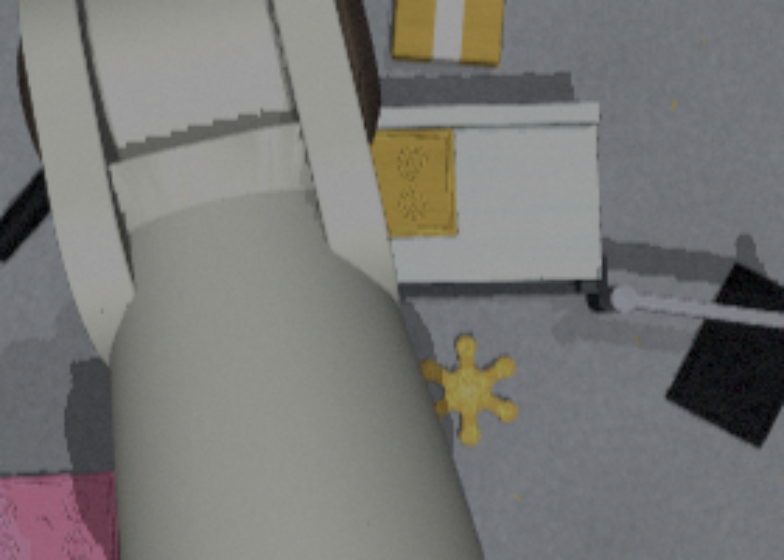

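View pics/s6.png

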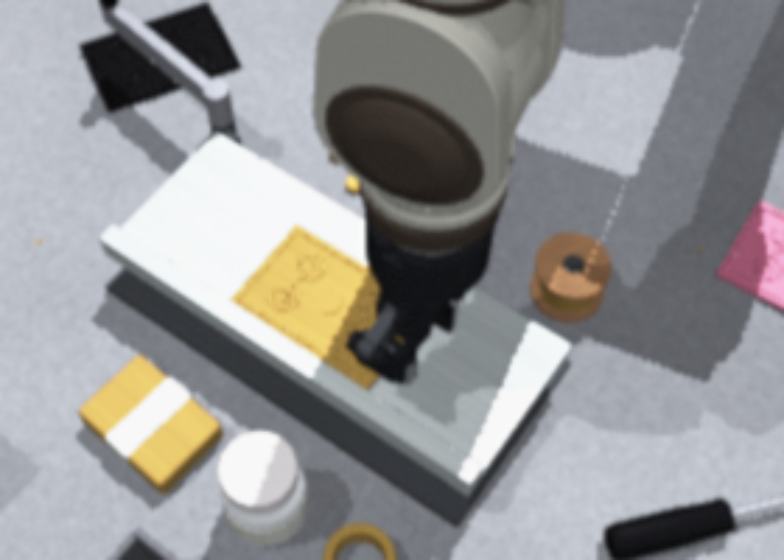

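The plate is now straight, with its leading edge at crop x≈457 and close to or against the fence. I'll measure that leading edge against the TCP.

```bash
python3 - <<'E'
from h import *
c=viewer.camera("top"); f=lambda a:(np.array(a,float)+.5)/2.8-.5+[160,130]
P=ray(c,f([(456,131),(458,183),(459,236)]),.056)
yaw=np.radians(1.325);Rm=np.array([[np.cos(yaw),-np.sin(yaw)],[np.sin(yaw),np.cos(yaw)]])
for p in list(P)+[get_obs()["ee_pos"]]: print((Rm.T@(p[:2]-[.5502,.0457])*1000).round(1))
E
```

```text
[ 47.3 -54.2]
[  8.4 -54.5]
[-31.  -54.1]
[ 0.3 78.4]
```

```bash
python3 -m handwheel '[[0.5,0,-0.009,0,0],[0.5,0,-0.019,0,0],[0.5,0.0005,-0.029,0,0],[0.5,0.001,-0.039,0,0],[0.5,0.001,-0.049,0,0]]'; python3 -m handwheel '[[0.5,0,-0.01,0,0],[0.5,0,-0.02,0,0],[0.5,0.0005,-0.03,0,0],[0.5,0.001,-0.04,0,0],[0.5,0.001,-0.05,0,0]]';  python3 - <<'E'
from h import *
c=viewer.camera("top"); cv2.imwrite("pics/t7.png",cv2.resize(c["color"][130:330,200:480],None,fx=2.8,fy=2.8))
yaw=np.radians(1.325);Rm=np.array([[np.cos(yaw),-np.sin(yaw)],[np.sin(yaw),np.cos(yaw)]])
for p in [get_obs()["ee_pos"]]: print((Rm.T@(p[:2]-[.5502,.0457])*1000).round(1))
E
```

```text
time: 8.8
ee_pos: [0.5497, 0.0741, 0.0504]
tcp_rot: [179.8, -0.5, 1.5]
wrist_force: [0.5, 2.9, 0.1]
opening: 0.0429
time: 9.3
ee_pos: [0.5508, 0.0233, 0.0503]
tcp_rot: [179.8, -0.5, 1.5]
wrist_force: [0.5, 2.7, 0.2]
opening: 0.0429
[ -0.  -23.7]
```

View pics/t7.png

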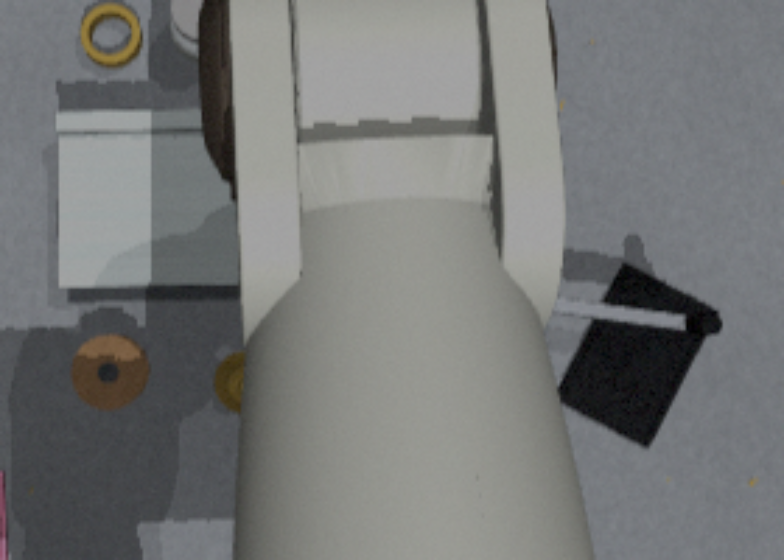

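The arm hides the plate in the top view, and the stop is still open. 43 mm remain, slowing at the end.

```bash
python3 -m handwheel '[[0.5,0,-0.009,0,0],[0.5,0,-0.018,0,0],[0.5,0.0005,-0.027,0,0],[0.5,0.001,-0.034,0,0],[0.5,0.001,-0.039,0,0]]'; python3 -m handwheel '[[0.5,0,-0.002,0,0],[0.5,0,-0.003,0,0],[0.5,0,-0.003,0,0]]';  python3 - <<'E'
from h import *
cv2.imwrite("pics/s8.png",cv2.resize(viewer.camera("scene")["color"][120:320,100:380],None,fx=2.8,fy=2.8))
yaw=np.radians(1.325);Rm=np.array([[np.cos(yaw),-np.sin(yaw)],[np.sin(yaw),np.cos(yaw)]])
for p in [get_obs()["ee_pos"]]: print((Rm.T@(p[:2]-[.5502,.0457])*1000).round(1))
E
```

```text
time: 9.85
ee_pos: [0.5518, -0.0176, 0.0503]
tcp_rot: [179.7, -0.5, 1.4]
wrist_force: [0.1, 1.9, 0.0]
opening: 0.0428
time: 10.15
ee_pos: [0.5518, -0.0207, 0.0504]
tcp_rot: [179.7, -0.5, 1.4]
wrist_force: [0.7, 0.1, 0.2]
opening: 0.0428
[  0.1 -66.4]
```

View pics/s8.png

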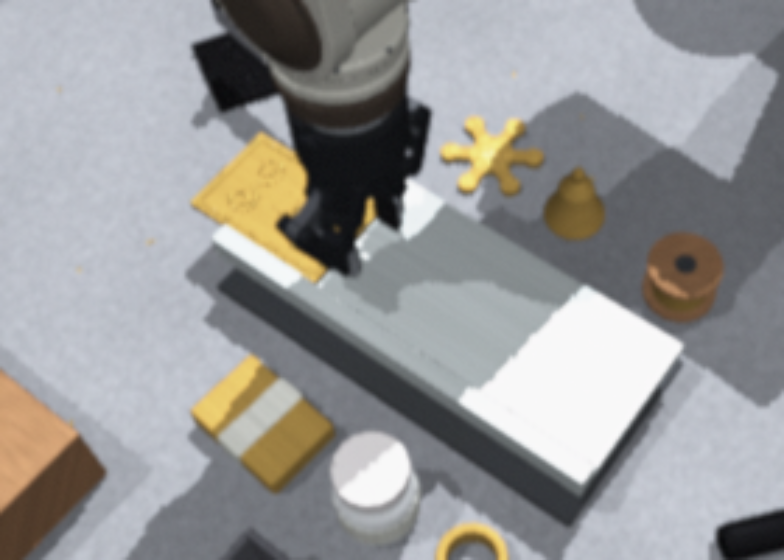

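The scene view shows the plate straight and hanging over the free end. Backing off along +y, then up and aside.

```bash
python3 -m handwheel '[[0.5,0,0.015,0,0],[0.5,-0.001,0.04,0,0],[0.5,-0.001,0.05,0.03,0],[0.5,-0.001,0.06,0.08,0],[0.5,-0.001,0.08,0.12,0]]'; python3 -m handwheel '[[0.5,0,0.05,0.02,0],[0.5,0,0.1,0.02,0],[0.5,-0.02,0.15,0.02,0],[0.5,-0.04,0.19,0.02,0],[0.5,-0.04,0.19,0.02,0]]'; python3 - <<'E'
from h import *
c=viewer.camera("top"); im=c["color"];cv2.imwrite("pics/t9.png",cv2.resize(im[130:330,200:480],None,fx=2.8,fy=2.8))
m=cv2.inRange(cv2.cvtColor(im,cv2.COLOR_BGR2HSV),(12,120,60),(35,255,255)); m[:165]=0;m[235:]=0;m[:,:320]=0
cs,_=cv2.findContours(m,cv2.RETR_EXTERNAL,cv2.CHAIN_APPROX_NONE); k=max(cs,key=cv2.contourArea)
P=ray(c,cv2.boxPoints(cv2.minAreaRect(k)),.056)
yaw=np.radians(1.325);Rm=np.array([[np.cos(yaw),-np.sin(yaw)],[np.sin(yaw),np.cos(yaw)]])
L=((P[:,:2]-[.5502,.0457])@Rm*1000); print(L.round(1),L.mean(0))
E
```

```text
time: 10.7
ee_pos: [0.5504, 0.06, 0.1723]
tcp_rot: [179.7, -0.5, 1.4]
wrist_force: [2.3, 0.0, 0.5]
opening: 0.0425
time: 11.2
ee_pos: [0.5079, 0.2552, 0.1922]
tcp_rot: [179.7, -0.5, 1.7]
wrist_force: [0.3, -1.1, 0.2]
opening: 0.0426
[[  48.3  -77.7]
 [  48.7 -197.3]
 [ -29.3 -195.8]
 [ -29.9  -77.2]] [   9.4645041  -137.02175072]
```

View pics/t9.png

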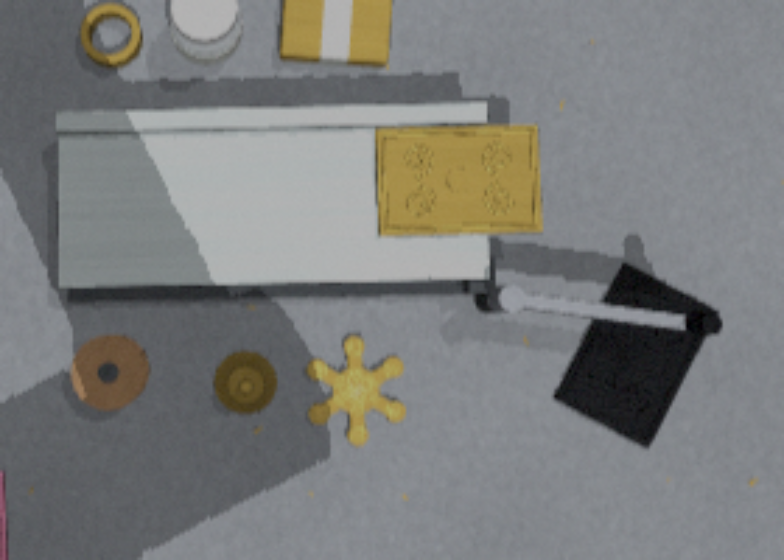

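The top view shows the plate at ledge (9.5, −137) mm, straight, with the arm pointing outward (knob at crop (704,321), pivot at (512,299)). The bystanders in view sit where they were and the robot is clear.

```bash
python3 -c "
from workcell import *
print(get_obs()['wrist_force']); print(job_done())"
```

```text
[-0.23659168 -0.00674486  0.14585594]
the job is handed in; nothing more can be done
None
```

I swung the stop arm open with the closed fingertips, then pushed the plate along the ledge with the half-open fingers. It now hangs about a third over the free end, and I've handed the job in. No verdict was reported.

The last top-view check, before handing in at about 11 s of the 54 s:

| Check | Measured | Allowed |
|---|---|---|
| Overhang | about 37 mm (plate centre y −137 mm in the ledge frame) | 28 to 52 mm |
| Sideways position | x +9.5 mm, up against the fence | −35 to +15 mm |
| Straightness along the ledge | within about 1° | 0.15 rad (8.6°) |
| Stop arm angle | about 1.6–1.7 rad, judged by eye from the picture | above 1.3 rad |

- **Rest of the scene:** the robot was clear of everything, with the wrist force near zero. The bystanders visible in that view looked unmoved; I compared them by eye only. The screwdriver was outside that picture, so I didn't recheck it, but nothing went near it.
- **Checks that failed or disagreed:** none failed. The overhang from the picture was about 2 mm less than the finger position implied, well inside the limits.

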